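Load the bench polisher with castor rollers under its bayonet lid

TASK

Polish the brass castor rollers: press the polisher's bayonet lid down, twist it a quarter turn anticlockwise, lift it off and set it aside, then put every roller that lies in the blue tray into the polisher's bowl. Put the lid back, press and twist it clockwise until it is locked again under both claws, and only then press the green start button once. Leave the wooden foot and the brass knob where they are.

Things in the scene. Friction and masses are not known exactly. Their poses are not given: they have to be found in the camera images.
- polisher: Bench polisher: grey box 130 x 170 x 45 mm, fixed on the table, with an upright open steel bowl (point bowl) at y = +16 mm and a black control pod, 31 mm wide, top 100 mm up, at y = -69 mm. Two aluminium claws on the bowl, 137 mm across outside, tops 148 mm up, hold the lid's ears. Origin: centre of the underside, on the table; z up.
- bowl (a point): Centre of the bowl's inner floor, 47 mm above the table. Inside the bowl is 92 mm across, its hard rim 125.5 mm above the table. The lid's boss comes down to 119 mm when pressed: rollers must lie below that.
- pocket (a point): Roof of the +x claw's pocket (red dot above), 62 mm from the bowl's axis, 142 mm up; the other claw is its half-turn image. An end stop bars ears turned over 10 degrees clockwise past the pocket, seen from above; from 12 to 62 degrees anticlockwise the claw's roof hangs 6 mm lower. An ear under that low part is neither locked nor free.
- gap (a point): Green mark on the bowl's outside, 113 mm up, a quarter turn anticlockwise of the pocket (and one on the far side): here, between the claws, the lid's ears pass freely up and down. They do so while the ears point 74 to 140 degrees anticlockwise of the pockets.
- lid: Bayonet lid, 0.2 kg: clear plate 104 mm across, 6 mm thick, with two steel ears along its x axis (126 mm over both, 20 mm wide). Under it a tapered centring boss, 86 mm across, 8 mm deep, enters the bowl with 3 mm to spare all round. Origin: on the axis at the plate's underside (8 mm above a table it lies on, 136 mm when locked); z up. Locked: lid x along polisher x, either way round.
- lid_grip (a point): Middle of the lid's black grip bar, 28 mm above the plate's underside. The bar runs along lid x, in line with the ears: 64 mm long, 14 mm wide, its top 12 mm above this point. To free the lid: press down 7 to 9 mm (about 13 N), turn it anticlockwise 90 degrees while pressed, lift. To lock: ears in the gaps, press its underside down to 127 to 129 mm, turn clockwise, let it rise.
- seal (a joint): Sprung black rubber ring in the bowl's mouth on which the lid's plate lies: 0 free (top 140 mm above the table), grows as it is pressed down; about 0.004 m under a locked lid, 0.0145 at most. Spring 800 N/m, 3.2 N at 0.
- start (a joint): Green spring push button on the control pod, facing up, 22 mm across: 0 out, 0.006 m fully pressed (5 N); it counts as pressed beyond 0.0035 and returns by itself.
- start_top (a point): Centre of the top of the green start button.
- clock_bonnet: Tall wooden clock frame standing across the table close behind the work, fixed: over the table it reaches from 45 mm this side (towards the robot) of its origin to 45 mm beyond, from y = -0.20 to +0.40 m, and is 330 mm high. A hand over the tray or bowl has little room to it: cross the middle on the robot's side of it. Origin: on the table, in its middle plane.
- tray: Blue shallow parts tray, 90 x 180 mm (x, y), fixed; floor 5 mm thick, rim 15 mm high over the table and 5 mm thick. Origin: centre of the underside, on the table.
- roller_0: Brass castor roller, a plain cylinder 28 mm in diameter and 32 mm long, 0.09 kg, lying on its side in the tray, where it rolls at a touch. Origin: its centre; x: its axis. Two to four rollers are there.
- roller_1: Brass castor roller, a plain cylinder 28 mm in diameter and 32 mm long, 0.09 kg, lying on its side in the tray, where it rolls at a touch. Origin: its centre; x: its axis. Two to four rollers are there.
- roller_2: Brass castor roller, a plain cylinder 28 mm in diameter and 32 mm long, 0.09 kg, lying on its side in the tray, where it rolls at a touch. Origin: its centre; x: its axis. Two to four rollers are there.
- roller_3: Brass castor roller, a plain cylinder 28 mm in diameter and 32 mm long, 0.09 kg, lying on its side in the tray, where it rolls at a touch. Origin: its centre; x: its axis. Two to four rollers are there.
- loose_foot: Turned wooden foot, 38 mm across, 47 mm high, standing on the table; not part of the job. Origin: centre of the underside.
- loose_knob: Small brass knob on a back plate, 32 x 44 x 22 mm, lying on the table; not part of the job, not a roller. Origin: centre of the underside.

How it is judged:
On the way, in this order (a step that is already met when the one before it is completed fails the run):
1. the lid is unlocked and lifted off the bowl (distance between lid and bowl above 0.135 m), for 0.2 s.
2. every roller lies in the bowl (horizontal distance between each of roller_0, roller_1, roller_2, roller_3 and bowl below 0.045 m and z of roller_0 in the frame of polisher between 0.052 and 0.118 m and z of roller_1 in the frame of polisher between 0.052 and 0.118 m and z of roller_2 in the frame of polisher between 0.052 and 0.118 m and z of roller_3 in the frame of polisher between 0.052 and 0.118 m and linear speed of each of roller_0, roller_1, roller_2, roller_3 below 0.05 m/s), for 0.3 s.
3. the lid is locked on the bowl again and let go (z of lid in the frame of polisher between 0.1335 and 0.1385 m and angle between the x axis of lid and the x axis of polisher, either way round below 0.22 rad and horizontal distance between lid and bowl below 0.005 m and contact force between the fingers and lid below 0.05 N), for 0.3 s.
4. the green start button is pressed (value of joint start above 0.0035 m), for 0.05 s.
At the end, for the whole second after the job is handed in: Every roller lies in the bowl, within 45 mm of its axis and below the lid. The lid is locked: within 5 mm of the bowl's axis, underside 133.5 to 138.5 mm above the table, ears within 0.22 rad of the pockets. The start button was pressed and is out again; all is at rest (all of step 2 and z of lid in the frame of polisher between 0.1335 and 0.1385 m and angle between the x axis of lid and the x axis of polisher, either way round below 0.22 rad and horizontal distance between lid and bowl below 0.005 m and linear speed of lid below 0.03 m/s and value of joint start below 0.002 m); the robot touches nothing.
It fails at once if the start button is pressed while the lid is not locked (value of joint start above 0.003 m and not (z of lid in the frame of polisher between 0.1335 and 0.1385 m and angle between the x axis of lid and the x axis of polisher, either way round below 0.22 rad and horizontal distance between lid and bowl below 0.005 m)).
It fails at once if the wooden foot or the brass knob is disturbed (30 mm) (distance of any of loose_foot, loose_knob from where it was at the start of the episode above 0.03 m).
Of roller_0, roller_1, roller_2, roller_3 only 2 to 4 are there at a start; the rules pass over those that are not, and their reading is None.
At some moment in a run one of roller_0, roller_1, roller_2, roller_3 may be knocked a few centimetres aside while the robot is not near it.
It also fails if it takes over 210 s, if anything falls off the work surface, if the arm or the gripper's body presses on something with over 40 N, if the wrist force passes 120 N, or if a joint passes its speed limit or range.

ROBOT

A 6-joint arm with a two-finger parallel gripper is mounted at the origin on a cart in front of the work surface, level with it; the furniture and walls round the work are solid. World frame = base frame: x ahead of the robot, y to its left, z up, the work surface at z = 0. Lengths are in m, angles in rad, forces in N, time in s.
With the tool pointing down it reaches from about 0.325 to 0.9 m from the base axis. Payload 6.1 kg.
Tool frame: the origin (TCP) lies midway between the tips of the shut fingers; the grasp point (between the pads) lies 19 mm behind it; z points along the fingers, y is the line along which they close (so a half turn about z gives the same grasp; the last joint's range is limited). The gripper opens to 85 mm and grips with 20 to 120 N. Pads are 22 mm wide; open, the fingers measure 114 mm over their backs; the gripper's body (76 mm by 85 mm) begins 54 mm behind the grasp point. The pads swing forward as they close: fully open they stand 13 mm farther back than shut.
Start: joints at [-1.308, 0.22, 1.526, -0, 1.395, -0.126], TCP at [0.237, -0.578, 0.231] pointing down, gripper open.
Joint ranges: [-2.98, 2.98], [-0.91, 2.08], [0.09, 2.57], [-1.24, 4.39], [0.2, 2.65], [-2.68, 2.68]. Speed limits (rad/s): [2.57, 2.57, 3.01, 3.14, 3.14, 3.14].

INTERFACE

Orientations are given as [roll, pitch, yaw] about the fixed x, y, z axes, in that order (R = Rz(yaw) Ry(pitch) Rx(roll)).
In Python, from plant import manip, get_image, get_calibration, observe gives the robot as it stands (manip), with the cameras as plain functions and the readings as plain functions. Calls block until the motion is done:
- manip.movep(position, orientation): joint-space move of the TCP to a pose.
- manip.move_l(position, feed=0.15, rotation=None, max_force=None): straight line of the TCP; rotation=None keeps the orientation; feed is the mean speed in m/s. With max_force (N) it stops when the force on the tool has changed by that much, and returns True; else False.
- manip.set_joints(angles): joint-space move.
- manip.gripper_to(opening, f_grip=None): finger opening in m; f_grip is the grip in N (None keeps the last); returns when the fingers have stopped.
- manip.hold(seconds).
- manip.inverse_kinematics(position, orientation): joint angles nearest the present ones, or None.
- observe(): the state.
- get_image(name): name is "side" or "top" or "wrist"; returns (picture, depth): 384x512x3 uint8, red, green, blue; 384x512 float32, m along the optical axis (not along the pixel's ray), 0 where there is no reading.
- get_calibration(name): a dict with "intrinsics" (3x3 intrinsics, pixels), "world_from_camera" (4x4, takes a point from camera to world coordinates). Camera axes: x right, y down, z forward; pixel columns grow to the right and rows downward; lengths in m; the calibration is good to about 2 mm. A picture is of the moment at which its call begins: read the wrist's pose just before it. get_calibration takes no time and is no camera call; for the wrist camera it gives the pose at the moment of the call.
A pose or a line that the arm cannot do raises manip.Unreachable and nothing moves.
- manip.job_done(): hands the job in; it is judged then, once.
The state is a dict: "time_s": time; "q": joint angles; "joint_velocities": joint speeds; "joint_torque": joint torques, N m; "eef_pos": TCP position; "tcp_rot": TCP orientation; "ft_force": force on the tool from outside, world axes, zero at the start; "torque": the same for the moment, N m; "opening": finger opening in m; "grasp_force": force on a finger pad.
Only numpy, scipy, OpenCV 4.12 (cv2) and the standard library are available. Lean on these libraries where they do the work, as an engineer would, in place of code of your own. Each camera call takes 0.05 s, during which the arm holds its last target. There are 200 camera calls.

## Working session

There is one attempt and no reset: what is moved stays moved. The work goes in short steps, each a Python script; the robot and the scene stay as the last script left them, time stands still between calls to the robot, and variables do not carry over. Pictures are saved under pics/ and viewed, at most 14 in all, crops included, and the job is handed in when it is done.

```bash
ls; mkdir -p pics; python3 - <<'E'
from plant import manip, get_image, get_calibration, observe
import cv2,numpy as np
print(observe())
for n in("top","side"):
    im,d=get_image(n); cv2.imwrite(f"pics/{n}0.png",im[:,:,::-1]); np.save(f"pics/{n}0.npy",d)
    c=get_calibration(n); print(n,np.round(c["intrinsics"],1).tolist(),np.round(c["world_from_camera"],4).tolist(), (d==0).mean())
E
```

```text
pics
plant.py
{'time_s': 0.0, 'q': array([-1.30807653e+00,  2.21250698e-01,  1.52764130e+00, -4.96117182e-06,
        1.39470116e+00, -1.26117163e-01]), 'joint_velocities': array([ 0.0004836 ,  0.00252773, -0.00158272, -0.00015476, -0.00119201,
       -0.00207811]), 'joint_torque': array([-1.86723984e-03, -4.96903861e+01, -3.89395022e+01, -2.87328394e-04,
        1.11257017e-02, -3.64661288e-07]), 'eef_pos': array([ 0.23676758, -0.57774527,  0.23016805]), 'tcp_rot': array([-3.13960742e+00, -2.46785447e-04,  3.88837587e-01]), 'ft_force': array([ 0.62216629, -0.25288516, -0.55159267]), 'torque': array([-0.01805721, -0.03493301,  0.01774676]), 'grasp_force': 0.0, 'opening': 0.08539111127798442}
top [[408.7, 0.0, 258.6], [0.0, 408.7, 191.3], [0.0, 0.0, 1.0]] [[0.0179, -0.9942, 0.1061, 0.3689], [-0.9998, -0.0173, 0.0067, -0.0004], [-0.0049, -0.1062, -0.9943, 0.9845], [0.0, 0.0, 0.0, 1.0]] 0.0038197835286458335
side [[439.5, 0.0, 259.7], [0.0, 439.5, 188.2], [0.0, 0.0, 1.0]] [[0.9733, -0.0687, 0.219, 0.2154], [-0.2285, -0.3786, 0.8969, -0.8766], [0.0213, -0.923, -0.3842, 0.5136], [0.0, 0.0, 0.0, 1.0]] 0.004069010416666667
```

View pics/top0.png

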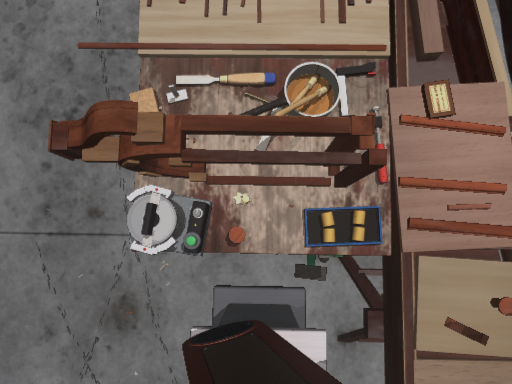

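View pics/side0.png

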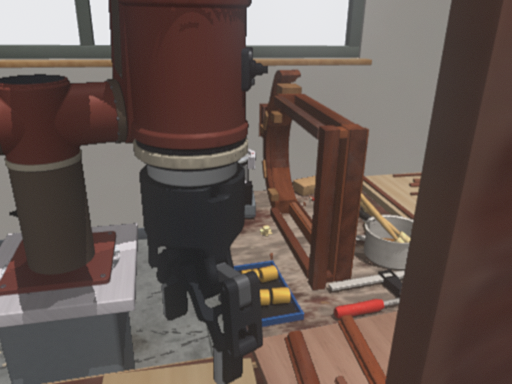

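The top view shows the polisher at about (165,220) with the pod on its right and the button at (191,241). The lid's bar runs roughly vertical at (150,219). Four rollers lie in the blue tray at (327,217), (328,235), (359,217) and (358,233). The foot is at (236,235), the knob at (241,198), and the clock frame spans rows 115–185. The side view is partly blocked by the arm and shows the tray and frame.

```bash
cat > h.py <<'E'
from plant import manip, get_image, get_calibration, observe
import numpy as np, cv2
from scipy.spatial.transform import Rotation as R
def cloud(d,c):
    K=np.array(c["intrinsics"]);T=np.array(c["world_from_camera"])
    v,u=np.mgrid[:d.shape[0],:d.shape[1]]
    p=np.stack([(u-K[0,2])/K[0,0]*d,(v-K[1,2])/K[1,1]*d,d],-1)
    return p@T[:3,:3].T+T[:3,3]
def shot(n,name):
    c=get_calibration(n); im,d=get_image(n)
    cv2.imwrite(f"pics/{name}.png",im[:,:,::-1]); P=cloud(d,c); P[d==0]=np.nan
    np.savez(f"pics/{name}.npz",im=im,P=P); return im,P,c
E
python3 - <<'E'
from h import *
d=np.load("pics/top0.npy");c=get_calibration("top");P=cloud(d,c)
for n,(u,v) in dict(bar=(150,219),bar1=(152,207),bar2=(147,232),button=(191,241),claw1=(165,194),claw2=(135,248),r0=(327,217),r1=(328,235),r2=(359,217),r3=(358,233),trayTL=(305,209),trayBR=(381,244),foot=(236,235),knob=(241,198),bonnet=(280,185),bonnet2=(280,125),bon3=(365,180),bon4=(190,172)).items(): print(n,np.round(P[v,u],3))
o=observe();c=get_calibration("wrist")
T=np.eye(4);T[:3,:3]=R.from_euler("xyz",o["tcp_rot"]).as_matrix();T[:3,3]=o["eef_pos"]
print(np.round(np.linalg.inv(T)@c["world_from_camera"],4),c["intrinsics"])
E
```

```text
bar [0.396 0.219 0.176]
bar1 [0.42  0.216 0.175]
bar2 [0.371 0.224 0.174]
button [0.354 0.145 0.124]
claw1 [0.449 0.198 0.148]
claw2 [0.338 0.254 0.148]
r0 [ 0.413 -0.155  0.027]
r1 [ 0.372 -0.156  0.036]
r2 [ 0.414 -0.228  0.034]
r3 [ 0.377 -0.225  0.035]
trayTL [ 0.432 -0.105  0.013]
trayBR [ 0.353 -0.288 -0.   ]
foot [0.368 0.056 0.047]
knob [0.457 0.049 0.001]
bonnet [ 0.489 -0.045  0.014]
bonnet2 [ 0.553 -0.03   0.316]
bon3 [ 0.506 -0.251 -0.   ]
bon4 [0.512 0.167 0.042]
[[ 6.000e-04 -9.654e-01 -2.608e-01  6.560e-02]
 [ 1.000e+00  6.000e-04 -1.000e-04 -5.000e-04]
 [ 2.000e-04 -2.608e-01  9.654e-01 -1.425e-01]
 [ 0.000e+00  0.000e+00  0.000e+00  1.000e+00]] [[339.32631237   0.         253.49149376]
 [  0.         339.32631237 187.70432791]
 [  0.           0.           1.        ]]
```

```bash
python3 - <<'E'
from h import *
for n,p,y in (("wt",[0.385,-0.195,0.26],np.pi),("wp",[0.36,0.2,0.33],np.pi-0.15)):
    manip.movep([p[0],p[1],0.36],[np.pi,0,y]); manip.movep(p,[np.pi,0,y]); manip.hold(.3); o=observe(); print(o["time_s"],o["eef_pos"],o["q"].round(2),o["ft_force"].round(1)); shot("wrist",n)
shot("top","top1")
a=[cv2.imread(f"pics/{n}.png") for n in("wt","wp")]
cv2.imwrite("pics/a.png",cv2.resize(np.vstack(a),None,fx=.78,fy=.78))
E
```

```text
2.7 [ 0.38584545 -0.19567749  0.26189843] [-0.65 -0.28  1.96 -0.    1.46 -2.22] [ 0.6 -0.3 -0.8]
4.8083 [0.36050946 0.20001126 0.33107962] [ 0.31 -0.36  1.89  0.    1.61 -1.11] [-0.8 -1.5 -0.1]
```

View pics/a.png

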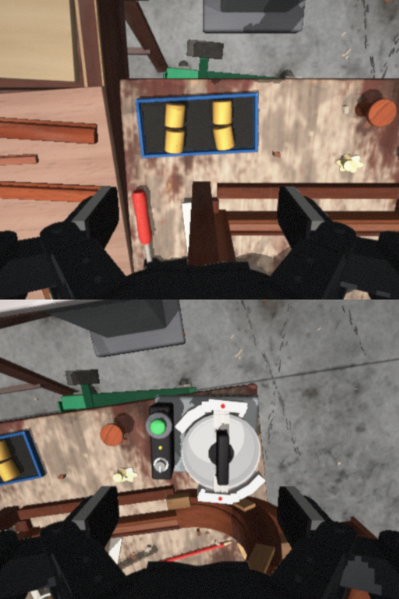

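The upper half shows four yellow rollers in two end-to-end columns, about (175,114), (175,140), (222,111) and (224,138). Their axes run roughly along world x. The lower half shows the lid with its vertical bar at (223,452), red claw dots at (222,406) and (220,498), and the button at (157,426).

```bash
cat >> h.py <<'E'
def rollers(im,P,box=(0.33,0.45,-0.31,-0.08),zmin=.012,zmax=.05):
    hsv=cv2.cvtColor(im,cv2.COLOR_RGB2HSV); x,y,z=P[...,0],P[...,1],P[...,2]
    m=(hsv[...,0]>13)&(hsv[...,0]<35)&(hsv[...,1]>110)&(hsv[...,2]>70)&(x>box[0])&(x<box[1])&(y>box[2])&(y<box[3])&(z>zmin)&(z<zmax)
    top=m&(z>zmin+.008)
    top=cv2.erode(top.astype(np.uint8),np.ones((2,2),np.uint8))
    n,l,s,_=cv2.connectedComponentsWithStats(top); out=[]
    for i in range(1,n):
        if s[i,4]<40: continue
        q=P[l==i]; (c,wh,a)=cv2.minAreaRect(q[:,:2].astype(np.float32)*1000)
        if wh[0]<wh[1]: a+=90
        a=(a+90)%180-90
        out.append((c[0]/1000,c[1]/1000,float(np.percentile(q[:,2],95)),max(wh),min(wh),a))
    return out
E
python3 - <<'E'
from h import *
for n in("wt","top1"):
    f=np.load(f"pics/{n}.npz"); print(n,*[np.round(r,3) for r in rollers(f["im"],f["P"])],sep="\n")
for n in("wp","top1"):
    f=np.load(f"pics/{n}.npz"); im,P=f["im"],f["P"]; hsv=cv2.cvtColor(im,cv2.COLOR_RGB2HSV);x,y,z=np.moveaxis(P,-1,0)
    near=(x>.3)&(x<.5)&(y>.1)&(y<.33); print(n)
    def rep(t,m):
        k,l,s,_=cv2.connectedComponentsWithStats(m.astype(np.uint8))
        for i in range(1,k):
            if s[i,4]>5:
                q=P[l==i]; r=cv2.minAreaRect(q[:,:2].astype(np.float32)*1000); print(t,s[i,4],np.nanmean(q,0).round(4),np.round(r[0],1),np.round(r[1],1),round(r[2],1))
    rep("red",near&((hsv[...,0]<8)|(hsv[...,0]>172))&(hsv[...,1]>120)&(z>.13)&(z<.165))
    rep("bar",near&(z>.165)&(z<.19))
    rep("green",near&(hsv[...,0]>45)&(hsv[...,0]<80)&(hsv[...,1]>120)&(z>.09))
    rep("pod",near&(z>.09)&(z<.11)&(y<.19)&(hsv[...,2]<70))
    rep("base",near&(z>.035)&(z<.055))
    q=P[near&(z>.134)&(z<.156)&(hsv[...,2]>0)]; print("rim/claw",cv2.minAreaRect(q[:,:2].astype(np.float32)*1000),cv2.minEnclosingCircle(q[:,:2].astype(np.float32)*1000))
f=np.load("pics/wt.npz");P=f["P"];hsv=cv2.cvtColor(f["im"],cv2.COLOR_RGB2HSV)
m=(hsv[...,0]>100)&(hsv[...,0]<130)&(hsv[...,1]>120)&(P[...,2]>.008)&(P[...,2]<.03)&(P[...,1]>-.35)&(P[...,1]<0); print("tray",cv2.minAreaRect(P[m][:,:2].astype(np.float32)*1000), np.percentile(P[m][:,2],[5,50,95]))
m=(P[...,2]>.05)&(P[...,0]>.42)&(P[...,1]<0.3)&(P[...,2]<.35);print("bonnet front",np.percentile(P[m][:,0],[1,5,50]))
E
```

```text
wt
[ 0.372 -0.16   0.033 32.022 25.559  3.495]
[ 0.376 -0.229  0.033 31.505 25.32  -5.453]
[ 0.409 -0.157  0.033 32.017 25.367 11.872]
[ 0.414 -0.23   0.033 31.039 25.29  -5.251]
top1
[ 0.413 -0.231  0.034 28.843 24.658 -6.229]
[ 0.408 -0.157  0.034 29.103 23.937 12.154]
[ 0.372 -0.16   0.034 27.732 24.822  0.988]
[ 0.375 -0.23   0.034 28.36  23.998 -3.041]
wp
red 19 [0.3361 0.2349 0.1484] [335.9 234.6] [4.  3.9] 81.4
red 11 [0.4588 0.2159 0.148 ] [458.8 216. ] [4.3 2. ] 82.0
bar 1036 [0.3946 0.2251 0.1748] [396.5 225.4] [14.1 62.8] 82.2
green 305 [0.3539 0.1467 0.1214] [354.3 146.5] [20.1 20.1] 20.0
pod 311 [0.3352 0.1512 0.0998] [337.9 152.6] [38.5 21.3] 62.4
pod 1008 [0.4018 0.1406 0.0991] [401.7 138.7] [31.2 71.3] 81.3
base 2403 [0.3646 0.2067 0.0442] [393.5 210.6] [169.5 128.5] 82.1
base 88 [0.489  0.146  0.0501] [488.9 145.7] [39.   2.6] 86.8
rim/claw ((396.810791015625, 225.33575439453125), (142.80752563476562, 103.26387786865234), 11.081649780273438) ((396.84234619140625, 225.06195068359375), 71.838134765625)
top1
bar 232 [0.4003 0.2242 0.1745] [400.6 225.1] [13.9 57. ] 82.5
green 72 [0.3554 0.1461 0.1213] [355.7 146.5] [16.7 19.1] 0.6
pod 358 [0.4016 0.138  0.0991] [400.7 139.5] [31.8 77.6] 82.1
pod 35 [0.3836 0.1787 0.1003] [384.  179.1] [ 5.5 44.7] 74.2
pod 65 [0.3343 0.1469 0.0992] [334.7 146.4] [16.1 34.3] 8.6
base 711 [0.3971 0.17   0.0447] [388.7 171.2] [ 90.9 130. ] 81.1
rim/claw ((399.1641845703125, 226.70672607421875), (138.02630615234375, 104.25177764892578), 12.16701602935791) ((398.4383239746094, 224.87892150878906), 70.10811614990234)
tray ((393.53607177734375, -195.64947509765625), (89.60966491699219, 178.51351928710938), 3.243762254714966) [0.01019069 0.01435785 0.01581947]
bonnet front [0.48604277 0.48631272 0.48711476]
```

```bash
cat >> h.py <<'E'
B=np.array([0.397,0.2255]); Y0=np.pi-0.14
def st(t=""):
    o=observe(); print(t,round(o["time_s"],1),o["eef_pos"].round(4),"yaw",round(np.degrees(o["tcp_rot"][2])%360,1),"F",o["ft_force"].round(1),"T",o["torque"].round(2),"op",round(o["opening"],4),"g",round(o["grasp_force"],1)); return o
def L(x,y,z,yaw=None,feed=.15,f=None):
    return manip.move_l([x,y,z],feed=feed,rotation=None if yaw is None else [np.pi,0,yaw],max_force=f)
E
python3 - <<'E'
from h import *
print(manip.inverse_kinematics([*B,.14],[np.pi,0,Y0+np.radians(84)]))
manip.gripper_to(.045)
manip.movep([*B,.25],[np.pi,0,Y0]); L(*B,.148,feed=.08,f=15); st("down")
manip.gripper_to(.0,f_grip=100); st("grip")
L(*B,.140,feed=.02,f=50); st("pressed")
L(*B,.140,Y0+np.radians(12)); o=st("12deg")
E
```

```text
[ 0.34355148 -0.10237371  2.04262971  0.          1.20133664 -2.55332142]
down 7.3 [0.3975 0.2257 0.1486] yaw 172.0 F [-0.6 -0.5 -1. ] T [0.03 0.03 0.05] op 0.0449 g 0.0
grip 7.7 [0.3972 0.2255 0.1486] yaw 172.0 F [-0.9 -1.4  4.3] T [-0.15  0.24  0.04] op 0.012 g 98.3
pressed 8.2 [0.3972 0.2255 0.1409] yaw 172.0 F [-3.3 -2.2 10.6] T [-0.39  0.61  0.01] op 0.0126 g 99.2
12deg 8.6 [0.3983 0.226  0.1415] yaw 184.0 F [-0.7 -1.   9.2] T [-0.05  0.26  0.29] op 0.0124 g 99.5
```

```bash
python3 - <<'E'
from h import *
for a in (12,24,36,48,60,72,84):
    L(*B,.1392,Y0+np.radians(a),feed=.03); st(a)
E
```

```text
12 8.8 [0.3984 0.226  0.1408] yaw 184.0 F [-1.3 -1.4 10.5] T [-0.08  0.29  0.32] op 0.0126 g 99.6
24 9.2 [0.3984 0.226  0.1408] yaw 196.0 F [-0.  -0.6  9.7] T [-0.14  0.26  0.27] op 0.0124 g 99.6
36 9.5 [0.3982 0.2257 0.1407] yaw 208.0 F [-1.  -2.3 10.2] T [-0.32  0.36  0.29] op 0.0124 g 99.6
48 9.9 [0.3984 0.2259 0.1408] yaw 220.0 F [-0.4 -1.7  9.9] T [-0.17  0.3   0.29] op 0.0124 g 99.6
60 10.2 [0.3983 0.2258 0.1407] yaw 232.0 F [-1.7 -1.2  9.7] T [-0.22  0.27  0.39] op 0.0123 g 99.7
72 10.6 [0.3986 0.2261 0.1409] yaw 244.0 F [-0.2  0.2 11.1] T [-0.06  0.24  0.33] op 0.0124 g 99.6
84 11.0 [0.3987 0.2262 0.141 ] yaw 256.0 F [ 0.3 -0.3  9.9] T [-0.09  0.19  0.23] op 0.0124 g 99.6
```

```bash
python3 - <<'E'
from h import *
Y=Y0+np.radians(84)
print(L(*B,.165,feed=.05,f=12)); st("lift")
print(L(*B,.25,feed=.1,f=15)); st("lift2")
shot("side","s1")
E
```

```text
False
lift 11.6 [0.3964 0.2253 0.1643] yaw 256.0 F [-0.3  0.1 -1.2] T [-0.04  0.01  0.06] op 0.0124 g 97.7
False
lift2 12.6 [0.3965 0.2253 0.2492] yaw 256.0 F [ 0.7 -0.5 -2.3] T [-0.03  0.03  0.02] op 0.0122 g 97.7
```

View pics/s1.png

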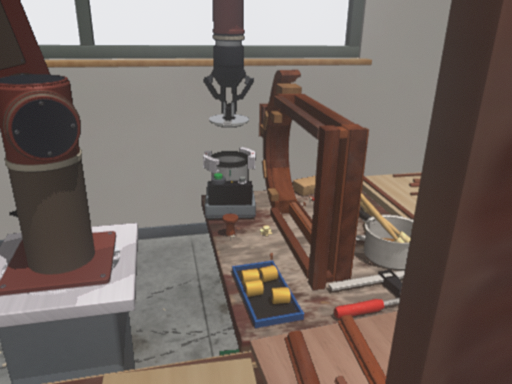

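The lid hangs in the gripper at (229,120) above the open bowl. One of the rollers in the tray has been knocked: they now appear at (251,276), (269,273), (254,288) and (281,296).

```bash
python3 - <<'E'
from h import *
L(.38,.09,.25,Y0,feed=.15); L(.395,-.035,.25,feed=.2); st("over")
L(.395,-.035,.045,feed=.12); t=L(.395,-.035,.0185,feed=.03,f=8); print(t); st("placed")
manip.gripper_to(.045); manip.hold(.2); st("open")
L(.395,-.035,.15,feed=.15)
manip.movep([.385,-.195,.26],[np.pi,0,np.pi]); manip.hold(.3); st()
im,P,c=shot("wrist","wt2"); print(*[np.round(r,3) for r in rollers(im,P)],sep="\n")
E
```

```text
over 15.1 [ 0.3949 -0.0344  0.2499] yaw 172.0 F [ 1.  -0.8 -1.3] T [-0.02 -0.04 -0.04] op 0.0122 g 97.8
True
placed 17.7 [ 0.3946 -0.0349  0.0206] yaw 172.0 F [-0.8  0.8  4.3] T [-0.03  0.03 -0.06] op 0.0125 g 98.7
open 18.3 [ 0.3935 -0.0346  0.02  ] yaw 172.0 F [ 0.1 -0.6  0.7] T [-0.   -0.05 -0.03] op 0.0449 g 0.0
 20.4 [ 0.385  -0.194   0.2593] yaw 180.1 F [-0.2  0.   0.5] T [ 0.01 -0.02 -0.04] op 0.0448 g 0.0
[ 0.37  -0.198  0.033 31.316 26.224  5.315]
[ 0.371 -0.16   0.033 31.233 24.912  1.108]
[ 0.409 -0.157  0.033 31.539 25.55  12.558]
[ 0.414 -0.23   0.033 31.155 25.137 -5.17 ]
```

View pics/wt2.png

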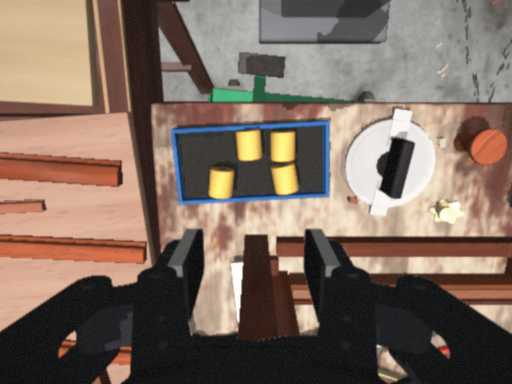

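The lid lies upright at about (390,160), clear of the tray and foot. The four rollers are at (221,183), (248,145), (283,145) and (285,178). The middle two lie close together side by side, so I'll take the outer ones first.

```bash
cat >> h.py <<'E'
def pick(r,op=.044):
    yaw=np.pi+np.radians(r[5]); manip.gripper_to(op)
    manip.movep([r[0],r[1],.12],[np.pi,0,yaw]); L(r[0],r[1],.05,feed=.15)
    print("contact",L(r[0],r[1],.0075,feed=.05,f=8)); st("low")
    manip.gripper_to(0.,f_grip=40); L(r[0],r[1],.2,feed=.15); return st("picked")
def place(dx,z=.082,ax=np.pi-.14,rel=.038):
    x,y=B[0]+dx*np.cos(.14),B[1]-dx*np.sin(.14)
    L(.385,.05,.21,ax,feed=.25); L(x,y,.21,feed=.25); 
    print("touch",L(x,y,z,feed=.12,f=8)); st("in"); manip.gripper_to(rel); manip.hold(.2); L(x,y,.21,feed=.2)
def look(name):
    manip.movep([.385,-.195,.26],[np.pi,0,np.pi]); manip.hold(.2)
    im,P,c=shot("wrist",name); rs=rollers(im,P); print(*[np.round(r,3) for r in rs],sep="\n"); return rs
E
python3 - <<'E'
from h import *
rs=rollers(*[np.load("pics/wt2.npz")[k] for k in("im","P")])
D=min(rs,key=lambda r:r[1]); o=pick(D)
if o["opening"]>.02: place(12)if 0 else place(.012)
st(); look("wt3")
E
```

```text
contact False
low 23.0 [ 0.4143 -0.2302  0.0077] yaw 174.8 F [-0.2 -0.1  0.3] T [ 0.02  0.02 -0.05] op 0.044 g 0.0
picked 24.7 [ 0.4135 -0.2296  0.1988] yaw 174.8 F [ 0.1  0.2 -1. ] T [ 0.03 -0.06  0.  ] op 0.0265 g 39.4
touch True
in 27.8 [0.4074 0.223  0.0841] yaw 171.9 F [-4.2  0.6  9.7] T [-0.36  0.45 -0.21] op 0.0268 g 40.5
 29.1 [0.4082 0.2235 0.2085] yaw 172.0 F [-0.2 -0.1 -0.1] T [-0.   -0.   -0.03] op 0.038 g 0.0
[ 0.37  -0.198  0.033 31.492 26.051  5.243]
[ 0.372 -0.161  0.033 31.294 24.688  1.065]
[ 0.409 -0.157  0.033 32.398 25.408 12.491]
```

```bash
python3 - <<'E'
from h import *
rs=rollers(*[np.load("pics/wt3.npz")[k] for k in("im","P")])
C=max(rs,key=lambda r:r[0]); o=pick(C)
if o["opening"]>.02: place(-.006,z=.092)
manip.movep([.36,.2,.33],[np.pi,0,Y0]); manip.hold(.2); im,P,c=shot("wrist","wb")
print("bowl",*[np.round(r,3) for r in rollers(im,P,(.33,.46,.16,.29),.055,.13)],sep="\n")
rs=look("wt4")
E
```

```text
contact False
low 33.4 [ 0.4093 -0.1573  0.0077] yaw 192.5 F [0.6 0.3 0.1] T [0.02 0.03 0.04] op 0.0441 g 0.0
picked 35.1 [ 0.4085 -0.1568  0.1989] yaw 192.5 F [ 0.7 -0.3 -0.5] T [ 0.   -0.   -0.03] op 0.0267 g 39.4
touch False
in 38.0 [0.392  0.2265 0.093 ] yaw 172.0 F [ 0.  -1.7  2.4] T [-0.08  0.03 -0.04] op 0.0266 g 40.0
bowl
[  0.392   0.227   0.08   62.066  27.342 -19.623]
[ 0.371 -0.198  0.033 31.266 26.177  5.266]
[ 0.372 -0.161  0.033 31.562 25.805  4.86 ]
```

View pics/wb.png

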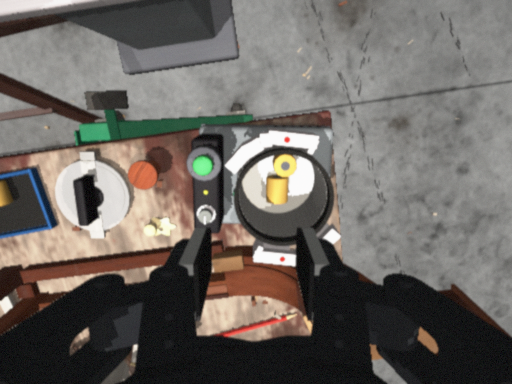

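In the bowl one roller stands on end at (285,165) and one lies at (277,190), both inside and low. The lid still lies at (92,193). The last two rollers are only 10 mm apart, so I'll roll one away by dragging on its top.

```bash
python3 - <<'E'
from h import *
rs=rollers(*[np.load("pics/wt4.npz")[k] for k in("im","P")])
A=min(rs,key=lambda r:r[1]); print(A)
manip.gripper_to(0.); yaw=np.pi+np.radians(A[5])
x,y=A[0],A[1]+.002
manip.movep([x,y,.10],[np.pi,0,yaw]); L(x,y,.045,feed=.1)
print(L(x,y,.028,feed=.015,f=4)); o=st("top"); z=o["eef_pos"][2]-.0005
L(x,y-.04,z,feed=.06); st("dragged"); L(x,y-.04,.12,feed=.15)
look("wt5")
E
```

```text
(0.37053097534179685, -0.19810975646972656, 0.03301562111979325, 31.266258239746094, 26.17664909362793, 5.265766143798828)
True
top 44.5 [ 0.3706 -0.1964  0.0329] yaw 185.3 F [-0.8 -0.4  5.5] T [-0.07  0.15 -0.01] op -0.0001 g 2.6
dragged 45.3 [ 0.37   -0.2357  0.0319] yaw 185.3 F [-0.5  0.5 -0.4] T [-0.03  0.01  0.05] op -0.0004 g 0.0
[ 0.372 -0.216  0.033 31.778 25.482  4.729]
[ 0.372 -0.161  0.033 31.374 25.401  4.468]
```

```bash
python3 - <<'E'
from h import *
rs=rollers(*[np.load("pics/wt5.npz")[k] for k in("im","P")])
o=pick(min(rs,key=lambda r:r[1]),.040)
if o["opening"]>.02: place(.004,z=.098)
rs=look("wt6")
o=pick(rs[0],.040)
if o["opening"]>.02: place(-.004,z=.100)
manip.movep([.36,.2,.33],[np.pi,0,Y0]); manip.hold(.2); im,P,c=shot("wrist","wb2")
print("bowl",*[np.round(r,3) for r in rollers(im,P,(.33,.46,.16,.29),.055,.14)],sep="\n")
m=(np.hypot(P[...,0]-B[0],P[...,1]-B[1])<.04); print("max z in bowl",np.nanpercentile(P[m][:,2],[50,99,100]))
st()
E
```

```text
contact False
low 49.6 [ 0.3722 -0.2164  0.0077] yaw 184.7 F [ 0.4  0.1 -0. ] T [ 0.04 -0.06  0.03] op 0.0404 g 0.0
picked 51.3 [ 0.3714 -0.2157  0.1989] yaw 184.7 F [ 0.7 -0.  -0.6] T [-0.02 -0.01  0.01] op 0.0264 g 39.4
touch False
in 54.5 [0.4017 0.2251 0.0988] yaw 172.0 F [ 0.4 -0.1 -1.3] T [0.02 0.04 0.05] op 0.0266 g 39.4
[ 0.372 -0.161  0.033 31.357 24.644  1.518]
contact False
low 59.9 [ 0.372  -0.161   0.0077] yaw 181.5 F [ 0.6  0.9 -0.8] T [ 0.02  0.02 -0.09] op 0.04 g 0.0
picked 61.6 [ 0.3712 -0.1605  0.1989] yaw 181.5 F [-0.8 -0.5 -1.8] T [0.03 0.01 0.  ] op 0.0267 g 39.3
touch False
in 64.5 [0.3937 0.2262 0.1008] yaw 172.0 F [-0.7 -1.5 -0.8] T [ 0.01 -0.04  0.03] op 0.0267 g 39.3
bowl
[ 0.393  0.236  0.103 62.144 61.763 83.405]
max z in bowl [0.38145355 0.40366667 0.40660829]
 66.5 [0.3595 0.1999 0.3281] yaw 172.0 F [-0.1  0.2 -0.6] T [-0.01 -0.01  0.01] op 0.0376 g 0.0
```

View pics/wb2.png

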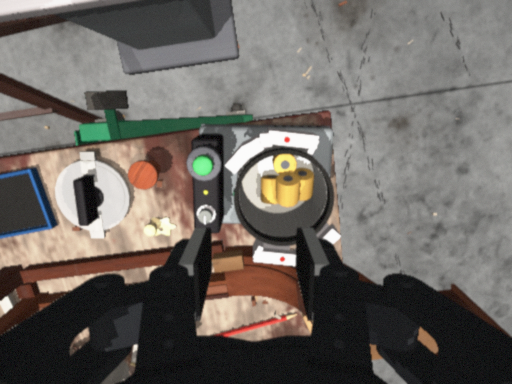

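All four rollers are in the bowl, around (285,185). One stands on end and one rests on top of the others. The tray is empty.

```bash
python3 - <<'E'
from h import *
f=np.load("pics/wb2.npz");im,P=f["im"],f["P"]
hs=cv2.cvtColor(im,cv2.COLOR_RGB2HSV)
m=(np.hypot(P[...,0]-B[0],P[...,1]-B[1])<.043)&(P[...,2]<.2)&(hs[...,1]>110); q=P[m]; print(np.percentile(q[:,2],[5,50,95,99,100]))
k=q[q[:,2]>.095]; print("high",len(k),k.mean(0) if len(k) else"")
st();manip.gripper_to(.045)
manip.movep([.37,-.035,.25],[np.pi,0,Y0]);manip.hold(.2);im,P,c=shot("wrist","wl")
for nm in("wrist","top"):
    if nm=="top": im,P,c=shot("top","tl")
    m=(P[...,2]>.040)&(P[...,2]<.06)&(abs(P[...,0]-.395)<.05)&(abs(P[...,1]+.035)<.05);r=cv2.minAreaRect(P[m][:,:2].astype(np.float32)*1000);print("bar",r,np.median(P[m][:,2]))
E
```

```text
[0.06803185 0.07917152 0.10313334 0.10537226 0.10721246]
high 465 [0.39964429 0.23337014 0.10007893]
 66.5 [0.3595 0.1999 0.3281] yaw 172.0 F [-0.1  0.2 -0.6] T [-0.01 -0.01  0.01] op 0.0376 g 0.0
bar ((393.9328918457031, -34.19274139404297), (12.967046737670898, 63.05687713623047), 82.00314331054688) 0.04737471018229422
bar ((0.0, 0.0), (0.0, 0.0), 0.0) nan
  return _methods._mean(a, axis=axis, dtype=dtype,
  ret = ret.dtype.type(ret / rcount)
```

```bash
python3 - <<'E'
from h import *
Y=Y0+np.radians(84)
L(.3935,-.0346,.08,Y0);print(L(.3935,-.0346,.020,feed=.06,f=10));st("at lid")
manip.gripper_to(0.,f_grip=100);st("grip")
L(.3935,-.0346,.25,feed=.15);o=st("up")
L(.38,.09,.25,feed=.2);L(*B,.25,Y,feed=.15);manip.hold(.3);st("over")
L(*B,.165,feed=.08);print(L(*B,.151,feed=.03,f=8));st("near")
print(L(*B,.1392,feed=.02,f=28));manip.hold(.2);st("pressed")
E
```

```text
False
at lid 70.5 [ 0.3939 -0.0347  0.0203] yaw 172.0 F [-0.2 -0.2  0.3] T [ 0.    0.   -0.02] op 0.0453 g 0.0
grip 70.9 [ 0.3939 -0.0348  0.0206] yaw 172.0 F [-2.7  0.1  5.6] T [0.09 0.3  0.02] op 0.0127 g 98.2
up 72.6 [ 0.393  -0.0344  0.249 ] yaw 172.0 F [-0.5  0.7 -3.3] T [-0.02 -0.03  0.04] op 0.0123 g 97.5
over 75.3 [0.397  0.2254 0.2501] yaw 256.0 F [-0.3 -0.  -2.4] T [ 0.01  0.02 -0.02] op 0.0124 g 97.5
False
near 77.1 [0.3972 0.2254 0.1512] yaw 256.0 F [-1.  -0.9  1.1] T [-0.12 -0.08  0.01] op 0.0123 g 98.0
False
pressed 78.0 [0.3973 0.2255 0.1402] yaw 256.0 F [-4.1 -2.1 10.3] T [-0.43  0.59 -0.03] op 0.0125 g 99.2
```

```bash
python3 - <<'E'
from h import *
for a in (72,60,48,36,24,12,0):
    L(*B,.1390,Y0+np.radians(a),feed=.03); o=st(a)
    if abs(o["torque"][2])>1.5: print("STALL");break
else:
    L(*B,.147,feed=.02);st("rise")
    shot("wrist","wk")
E
```

```text
72 78.4 [0.3983 0.2262 0.1406] yaw 243.9 F [-1.2 -0.5 10.1] T [-0.1   0.3  -0.32] op 0.0122 g 99.4
60 78.7 [0.3975 0.2259 0.1402] yaw 231.9 F [-3.7 -2.1 10.8] T [-0.29  0.62 -0.35] op 0.0124 g 99.5
48 79.1 [0.3976 0.226  0.1403] yaw 219.9 F [-3.8 -2.9 10.6] T [-0.17  0.52 -0.42] op 0.0121 g 99.5
36 79.5 [0.3973 0.226  0.1402] yaw 207.9 F [-4.3 -1.3  9.9] T [-0.18  0.65 -0.42] op 0.0124 g 99.5
24 79.8 [0.3978 0.2262 0.1404] yaw 195.9 F [-2.1 -0.4 10.5] T [-0.12  0.47 -0.35] op 0.0126 g 99.5
12 80.2 [0.3979 0.2263 0.1405] yaw 183.9 F [-1.9  0.4 10.2] T [-0.07  0.44 -0.4 ] op 0.0123 g 99.4
0 80.5 [0.3983 0.2264 0.1407] yaw 171.9 F [-0.8 -0.3 10.9] T [-0.04  0.27 -0.35] op 0.0125 g 99.4
rise 81.1 [0.398  0.2261 0.1476] yaw 172.0 F [2.6 2.2 5.8] T [ 0.34 -0.34 -0.03] op 0.0121 g 98.5
```

Turned home with only light friction torque. Next I'll let go, back off and check the lock.

```bash
python3 - <<'E'
from h import *
manip.gripper_to(.045);manip.hold(.3);st("released");L(*B,.25,feed=.12)
manip.movep([.36,.2,.33],[np.pi,0,Y0]);manip.hold(.2);im,P,c=shot("wrist","wk2")
x,y,z=np.moveaxis(P,-1,0);hsv=cv2.cvtColor(im,cv2.COLOR_RGB2HSV)
near=(x>.3)&(x<.5)&(y>.1)&(y<.33)
q=P[near&(z>.165)&(z<.19)];print("bar",cv2.minAreaRect(q[:,:2].astype(np.float32)*1000),np.median(q[:,2]),q[:,2].max())
m=near&(np.abs(np.hypot(x-B[0],y-B[1])-.035)<.01)&(z<.165)&(z>.1);q=P[m]
A=np.c_[q[:,:2]-B,np.ones(len(q))];s=np.linalg.lstsq(A,q[:,2],rcond=None)[0];print("plate plane",s,len(q))
m=near&(hsv[...,0]>45)&(hsv[...,0]<80)&(hsv[...,1]>120)&(z>.09);print("btn",cv2.minEnclosingCircle(P[m][:,:2].astype(np.float32)*1000),np.median(P[m][:,2]))
E
```

```text
released 81.8 [0.397  0.2255 0.147 ] yaw 172.0 F [-0.3 -0.4 -0.6] T [-0.05 -0.05 -0.02] op 0.0452 g 0.0
bar ((398.090576171875, 226.26014709472656), (14.089139938354492, 63.657554626464844), 82.07630920410156) 0.17536315854473128 0.1778916641772123
plate plane [-0.01335979  0.00062524  0.1420527 ] 3765
btn ((355.5142822265625, 198.34100341796875), 61.859161376953125) 0.12294177520423089
```

View pics/wk2.png

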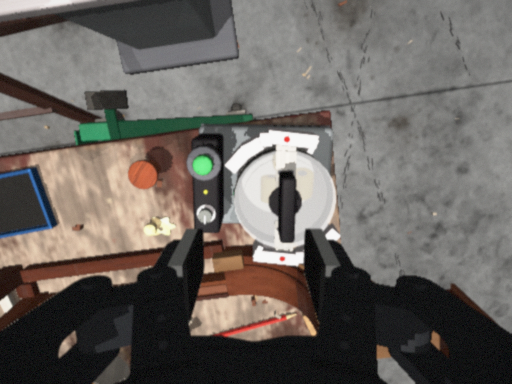

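The lid is seated: bar at (287,207) in line with both red dots, plate top at 142 mm, so the underside is at 136 mm, and the bar angle matches the polisher's. The button is at (203,166).

```bash
python3 - <<'E'
from h import *
b=[.3545,.1465]
manip.gripper_to(0.);manip.movep([*b,.22],[np.pi,0,Y0]);L(*b,.135,feed=.08);manip.hold(.2);st("above")
hit=L(*b,.1162,feed=.03,f=15);manip.hold(.3);st("pressed %s"%hit)
E
```

```text
above 86.0 [0.3548 0.1465 0.1354] yaw 172.0 F [ 0.1 -0.2  0.1] T [0.02 0.06 0.01] op 0.0001 g 0.0
pressed False 87.1 [0.3545 0.1465 0.1163] yaw 172.0 F [-1.2  0.   4.6] T [-0.07  0.21  0.01] op 0.0001 g 2.3
```

```bash
python3 - <<'E'
from h import *
b=[.3545,.1465]
L(*b,.1150,feed=.02,f=10);manip.hold(.2);st("deeper")
L(*b,.22,feed=.1);manip.movep([.36,.05,.33],[np.pi,0,Y0]);manip.hold(.5)
im,P,c=shot("wrist","end");x,y,z=np.moveaxis(P,-1,0);hsv=cv2.cvtColor(im,cv2.COLOR_RGB2HSV)
m=(hsv[...,0]>45)&(hsv[...,0]<80)&(hsv[...,1]>120)&(z>.09)&(z<.14)&(np.hypot(x-.3545,y-.1465)<.015);print("btn z",np.median(z[m]))
q=P[(z>.165)&(z<.19)&(np.hypot(x-B[0],y-B[1])<.04)];print("bar",cv2.minAreaRect(q[:,:2].astype(np.float32)*1000),np.median(q[:,2]))
st("end")
E
```

```text
deeper 87.6 [0.3546 0.1465 0.1159] yaw 172.0 F [-4.2 -2.3 11.8] T [-0.23  0.82  0.05] op -0.0004 g 6.3
btn z 0.12147169453279699
bar ((398.0692443847656, 225.67901611328125), (15.005791664123535, 63.396690368652344), 81.96135711669922) 0.17499877005157075
end 90.0 [0.36   0.0502 0.3299] yaw 172.0 F [-0.1 -0.   0.6] T [0.07 0.02 0.02] op -0.0005 g 0.0
```

The button bottomed out and came back out to 121.5 mm. The lid is still locked and nothing touches the scene.

```bash
python3 -c "
from plant import manip, get_image, get_calibration, observe
print(manip.job_done())"
```

```text
the job is handed in; nothing more can be done
None
```

I handed the job in at about 90 s: all four rollers are in the bowl, the lid measured locked under both claws, the start button was pressed once and came back out, and the foot and knob were left alone; no verdict came back.

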